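Set the bedside phone rest to its V mark

ROBOT

A 7-joint arm with a two-finger parallel gripper is mounted at the origin on the work surface. World frame = base frame: x ahead of the robot, y to its left, z up, the work surface at z = 0. Lengths are in m, angles in rad, forces in N, time in s.
With the tool pointing down it reaches from about 0.35 to 0.9 m from the base axis. Payload 8.1 kg.
Tool frame: the origin (TCP) lies where the fingers leave the gripper's body, on its centre line; the fingertips stand 66 mm ahead of it and the grasp point (between the pads) lies 47 mm ahead of it (arm.tip_reach is the distance from the TCP to the fingertips, in m); z points along the fingers, y is the direction in which the jaws open and shut (so a half turn about z gives the same grasp; the last joint's range is limited). The gripper opens to 92 mm and grips with 3 to 60 N. Pads are 19 mm wide; open, the fingers measure 130 mm over their backs; the gripper's body (75 mm by 190 mm) begins 47 mm behind the grasp point.
Start: joints at [-0.103, 0.434, 0.025, 1.573, -0.012, 1.134, -0.075], TCP at [0.625, -0, 0.292] pointing down, gripper open.
Joint ranges: [-2.62, 2.62], [-0.44, 2.09], [-1.27, 1.32], [0.08, 2.57], [-1.32, 4.46], [0.12, 2], [-2.74, 2.74]. Speed limits (rad/s): [2.22, 2.22, 3.01, 3.01, 3.14, 3.14, 3.14].

INTERFACE

Orientations are given as a rotation vector (axis times angle).
In Python, from cell import arm gives the robot as it stands.
- The arm moves only by the tool carry_out, never from a script. Its argument "plan" is a list of rows, each a list of 5 numbers: the shift along the world's x, y, z in cm, then the turn about the world's z in rad, then the finger opening in cm, from 0 to 9.18. In form: [[tx, ty, tz, spin, fingers], ...]. A call has 1 to 20 rows; each row is the pose to reach, as a shift and turn from the pose measured when the call began; what a row does not reach only later rows make up. A row lasts 1/10 s, in which the tool goes at most 50 mm and 8.59 degrees, less where a joint would pass 70% of its speed; a pose out of reach is approached as far as the arm can. A call with a gripper value outside its range is refused whole. The fingers move at their own pace and stop on an object; "squeeze" is the grip in N (left out, the last holds). Time passes only in rows, so rows that repeat a pose let the fingers close. It gives the time, the measured TCP pose, the force and the opening at its end, in the units of the state.
- arm.observe(): the state, without advancing time (a new reading comes with each control period).
- arm.get_image(name): name is "scene" or "side" or "wrist"; returns (picture, depth): 480x640x3 uint8, red, green, blue; 480x640 float32, m along the optical axis (not along the pixel's ray), 0 where there is no reading.
- arm.get_calibration(name): a dict with "intrinsics" (3x3 intrinsics, pixels), "rvec" (rotation vector, rad) and "tvec" (3), from world to camera coordinates, as OpenCV has them; the wrist camera has in their place "tool_from_camera" (4x4, takes a point from camera to tool coordinates, whose origin is the TCP and whose axes are the flange's). Camera axes: x right, y down, z forward; pixel columns grow to the right and rows downward; lengths in m; the calibration is good to about 2 mm. The wrist camera is an equidistant fisheye: a pixel r from the principal point sees the ray r / f radians off the axis. A picture is of the moment at which its call begins: read the wrist's pose just before it. get_calibration takes no time and is no camera call.
- arm.sign_off(): hands the job in, once; it reports no verdict.
The state is a dict: "clock": time; "joints": joint angles; "dq": joint speeds; "joint_efforts": joint torques, N m; "position": TCP position; "ee_rot": TCP orientation; "force": force on the tool from outside, world axes, zero at the start; "ft_torque": the same for the moment, N m; "width": opening from 0.0 (shut) to 1.0 (fully open).
Only numpy, scipy, OpenCV 4.12 (cv2) and the standard library are available. Lean on these libraries where they do the work, as an engineer would, in place of code of your own. Each camera call takes 0.05 s, during which the arm holds its last target. There are 200 camera calls.

TASK

On the nightstand a phone rest slides on a short rail and is clamped by a small lever. Swing the lever right over, away from the rail's marked side, to unlock it; then slide the rest along the rail until its pointer stands opposite the V-shaped mark (not the round one), and swing the lever fully back to lock it there.

Things in the scene. Friction and masses are not known exactly. Their poses are not given: they have to be found in the camera images.
- clamp_lever (a joint): clamp lever angle, rad: 0 = leaning 34 deg towards the robot (marked) side, locked; 1.2 = leaning 34 deg away, open; hard stops at both. Turns about a level axis parallel to the rail, 62 mm above the table; takes 2 to 3 N at the knob, stays where left, frees the rest above about 0.5. Steel rod 10 mm thick, 62 mm from axis to knob centre.
- lever_tip (a point): centre of the black round knob, 18 mm across, on the lever's end: 113 mm above the table when locked or open, 124 mm when upright. Locked it lies 35 mm on the robot's side of the lever axis, open 35 mm beyond it. Frame tilts with the lever.
- pointer (a point): tip of the phone rest's 6 mm wide pointer, 24 mm up. Axes: x across the rail, away from robot; y along the rail; z up. From the tip: lever axis at x +50, y -35 mm; upright steel back plate at x +50, y +35 mm, 10 mm thick in y, 80 wide in x, 56 to 130 mm above the table: pinch or push it to slide the rest (3 N, stays put). Grey block 64 x 110 mm, top 56 mm up.
- v_mark: flat V-shaped bare aluminium mark, 37 mm wide, 4 mm high, on the wooden board in front of the rail. Origin: the point of the V, which faces the rail, 12 mm above the table; axes as the pointer's. The pointer is right at the same y along the rail as this origin (its tip ends 10 mm from it). The round 24 mm disc in the same row is another setting, not wanted.

How it is judged:
On the way, in this order (a step that is already met when the one before it is completed fails the run):
1. the lever is swung open before the rest has been moved (less than 20 mm) (value of joint clamp_lever above 0.8 rad and distance of pointer from where it was at the start of the episode below 0.02 m), for 0.1 s.
2. with the lever open, the pointer is brought within 12 mm of the V mark along the rail (value of joint clamp_lever above 0.6 rad and y of pointer in the frame of v_mark between -0.012 and 0.012 m), for 0.2 s.
At the end, for the whole second after the job is handed in: The lever is back in its locked position (within 0.25 rad of its stop) and the pointer stands within 12 mm of the V mark along the rail (value of joint clamp_lever below 0.25 rad and y of pointer in the frame of v_mark between -0.012 and 0.012 m); the robot touches nothing.
It also fails if it takes over 58 s, if anything falls off the work surface, if the arm or the gripper's body presses on something with over 40 N, if the wrist force passes 120 N, or if a joint passes its speed limit or range.

## Working session

There is one attempt and no reset: what is moved stays moved. The work goes in short steps, Python scripts to look and compute and a tool call to move; the robot and the scene stay as the last step left them, time stands still between calls to the robot, and variables do not carry over. Pictures are saved under pics/ and viewed, about 8 in all and at most 12, crops included, and the job is handed in when it is done.

Besides the shell and the picture viewer there is one more tool, called after "Call:" as a command line: name --pt "numbers of a row" for each row, then --argument value for the rest. carry_out: Moves the arm, as the interface text tells. Its arguments: {"type":"object","properties":{"plan":{"type":"array"},"squeeze":{"type":"number"}},"required":["plan"]}

```bash
mkdir -p pics; ls; cat > h.py <<'E'
from cell import arm
import numpy as np, cv2
from scipy.spatial.transform import Rotation as R
def cam(n):
    c=arm.get_calibration(n); return np.array(c["intrinsics"]),R.from_rotvec(np.ravel(c["rvec"])).as_matrix(),np.ravel(c["tvec"])
def plane(n,u,v,z):
    K,Q,t=cam(n); d=Q.T@np.linalg.solve(K,[u,v,1.]); o=-Q.T@t
    return o+d*(z-o[2])/d[2]
def dep(n,D,u,v):
    K,Q,t=cam(n); z=D[int(v),int(u)]; return Q.T@(z*np.linalg.solve(K,[u,v,1.])-t)
def proj(n,p):
    K,Q,t=cam(n); q=K@(Q@np.asarray(p)+t); return q[:2]/q[2]
E
python3 - <<'E'
from h import *
for n in("scene","side"):
    P,D=arm.get_image(n); cv2.imwrite(f"pics/{n}0.png",P[:,:,::-1]); np.savez(f"{n}0.npz",P=P,D=D)
    K,Q,t=cam(n); print(n,-Q.T@t,Q[2],K[0,0])
print(arm.observe())
E
```

```text
pics
scene [0.96483155 0.03504747 0.57363825] [-0.67925866 -0.02858936 -0.73334188] 505.0596610855797
side [ 0.23877674 -0.29294706  0.60530332] [ 0.4126163   0.47726141 -0.77586683] 545.2866951204262
{'clock': 0.1, 'joints': array([-0.10259293,  0.43514433,  0.02498158,  1.57402074, -0.01159116,
        1.13397004, -0.0750947 ]), 'dq': array([-0.00199302, -0.00186262,  0.00151671, -0.00256995,  0.00069871,
        0.00114803,  0.00127133]), 'joint_efforts': array([ 2.76666542e-03, -6.69124532e+01,  9.87763703e-01, -3.15145969e+01,
       -6.05509384e-02,  3.73947364e-02,  1.19628339e-04]), 'position': array([ 6.24634678e-01, -5.59970876e-05,  2.91523383e-01]), 'ee_rot': array([-2.22089825e+00, -2.22073203e+00,  1.69828798e-03]), 'force': array([-1.01852107, -0.88720988, -0.53036098]), 'ft_torque': array([ 0.00786837, -0.07341925,  0.04337866]), 'width': 0.999085591769619}
```

View pics/scene0.png

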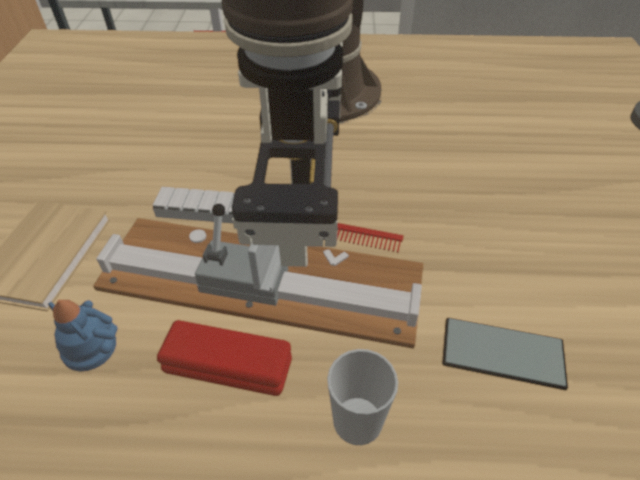

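View pics/side0.png

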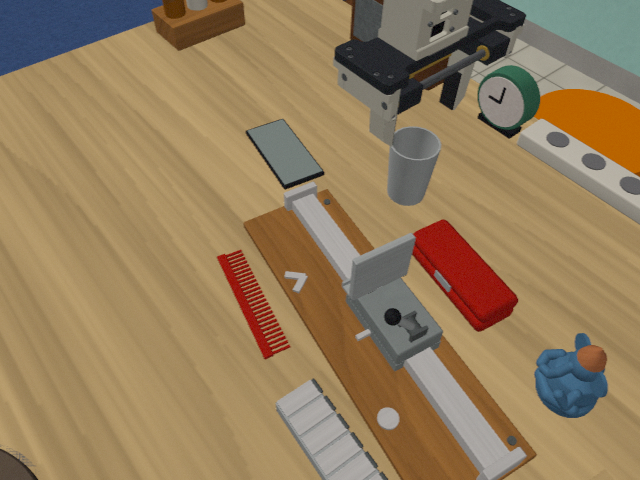

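The side view shows the knob at (392,317), the pointer tip near (358,338), the V near (297,280) and the disc at (388,418). In the scene view the knob is at (218,210) and the V at (335,257).

```bash
python3 - <<'E'
from h import *
P=np.load("side0.npz")["P"]; D=np.load("side0.npz")["D"]
S=np.load("scene0.npz")["P"]; 
for n,u,v,z in[("side",306,277,.012),("side",357,338,.024),("side",392,317,.113),("scene",218,210,.113),("scene",335,263,.012),("side",388,418,.012),("scene",198,236,.012)]: print(n,u,v,plane(n,u,v,z).round(4))
# rail direction: front board edge via side
print("board edge", plane("side",244,224,.01),plane("side",400,478,.01))
print("plate top corners", plane("side",352,271,.13),plane("side",412,236,.13))
c=cv2.resize(P[220:460,250:490],None,fx=2.5,fy=2.5,interpolation=cv2.INTER_CUBIC)
cv2.imwrite("pics/c1.png",c[:,:,::-1])
E
```

```text
side 306 277 [0.494  0.0298 0.012 ]
side 357 338 [ 0.4812 -0.0839  0.024 ]
side 392 317 [ 0.4887 -0.1207  0.113 ]
scene 218 210 [ 0.491  -0.1202  0.113 ]
scene 335 263 [0.4917 0.0352 0.012 ]
side 388 418 [ 0.4467 -0.1748  0.012 ]
scene 198 236 [ 0.445  -0.1748  0.012 ]
board edge [0.48317797 0.1581087  0.01      ] [ 0.41314939 -0.22769745  0.01      ]
plate top corners [ 0.48635737 -0.05908007  0.13      ] [ 0.57122946 -0.06539588  0.13      ]
```

View pics/c1.png

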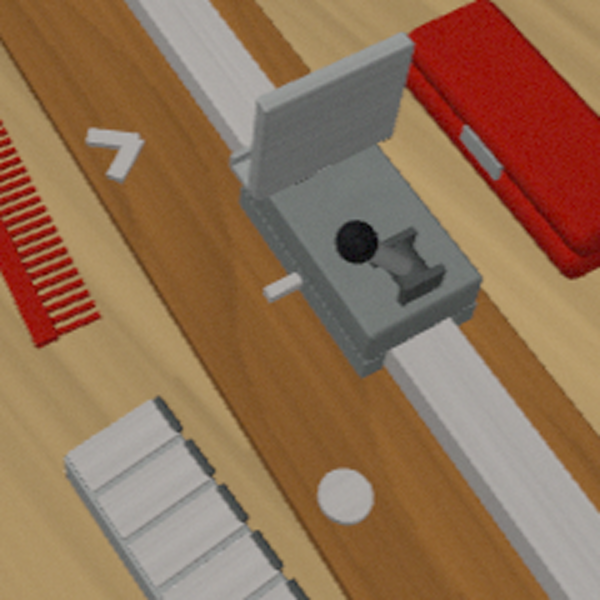

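Call:
carry_out --pt "-4 -3 0 -0.1 5" --pt "-8 -6 0 -0.18 5" --pt "-11.5 -10 0 -0.18 5" --pt "-13.6 -12.1 0 -0.18 5" --pt "-13.6 -12.1 -2 -0.18 5" --pt "-13.6 -12.1 -4 -0.18 5" --pt "-13.6 -12.1 -4 -0.18 5" --pt "-13.6 -12.1 -4 -0.18 5"

```text
clock: 0.9
position: [0.4886, -0.1209, 0.2516]
ee_rot: [-2.411, -2.012, 0.003]
force: [0.4, 0.7, 1.1]
width: 0.544
```

```bash
python3 - <<'E'
from h import *
s=arm.observe(); P,D=arm.get_image("side"); cv2.imwrite("pics/s1.png",P[:,:,::-1])
print(s["position"],s["width"],s["force"])
W,_=arm.get_image("wrist"); cv2.imwrite("pics/w1.png",W[:,:,::-1])
a,b=plane("side",353.2,260,.13),plane("side",414,234.8,.13); print(a,b,np.arctan2(*(b-a)[[1,0]]))
a,b=plane("side",356.8,337.6,.024),plane("side",307.2,275.2,.012); print(a,b,(b-a)[:2]@[.178,.984])
E
```

```text
[ 0.4885675  -0.12093157  0.25158654] 0.5443834927136855 [0.36956681 0.72134867 1.10129594]
[ 0.49708863 -0.04896267  0.13      ] [ 0.57425445 -0.06558423  0.13      ] -0.21215904743857572
[ 0.48132969 -0.08336414  0.024     ] [0.49703587 0.03110074 0.012     ] 0.11542913608160733
```

View pics/w1.png

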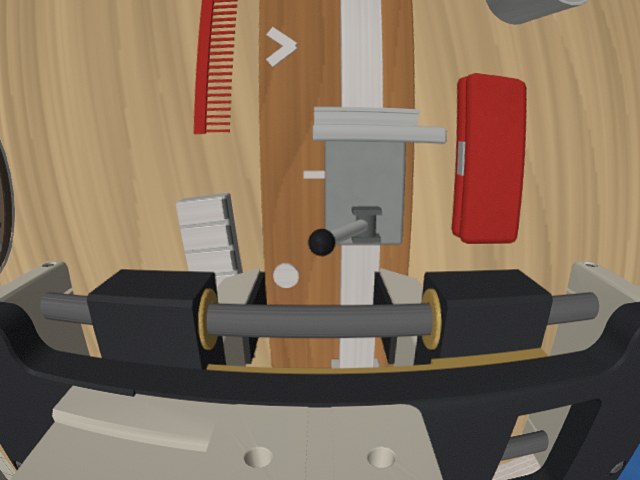

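The wrist view shows the rail upright in the image, so the spin is right. The knob at (321,242) is centred between the fingers. I'll descend around it and swing the lever.

Call:
carry_out --pt "0 0 -3 0 5" --pt "0 0 -6 0 5" --pt "0 0 -8.7 0 5" --pt "0 0 -8.7 0 5" --pt "1 -0.2 -8.7 0 5" --pt "2 -0.4 -8.7 0 5" --pt "3 -0.5 -8.7 0 5" --pt "4 -0.7 -8.7 0 5" --pt "5 -0.9 -8.7 0 5" --pt "6 -1.1 -8.7 0 5" --pt "6.6 -1.2 -8.7 0 5" --pt "7.2 -1.3 -8.7 0 5" --pt "7.2 -1.3 -8.7 0 5"

```text
clock: 2.3
position: [0.5619, -0.1341, 0.1651]
ee_rot: [2.412, 2.013, -0.0]
force: [-0.6, -0.6, -0.6]
width: 0.542
```

```bash
python3 - <<'E'
from h import *
P,D=arm.get_image("side"); cv2.imwrite("pics/s2.png",P[:,:,::-1])
E
```

```text
(no output)
```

View pics/s2.png

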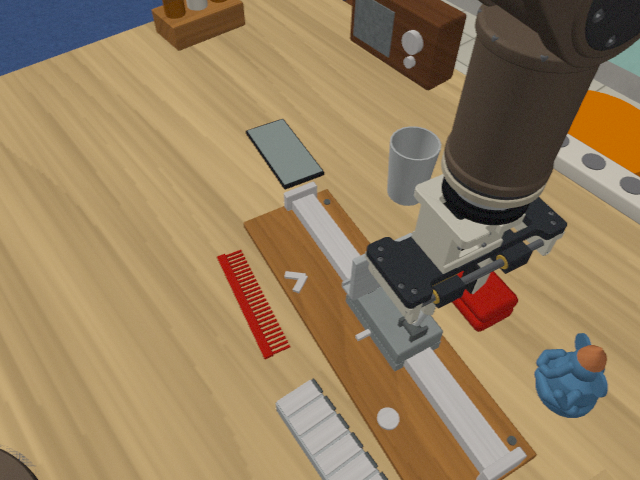

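The rest hasn't moved and the lever leans away, with its hub at (412,328). I'll push it the last bit to the stop, back off a little and lift clear.

Call:
carry_out --pt "0.3 -0.05 0 0 5" --pt "0.6 -0.1 0 0 5" --pt "0.9 -0.15 0 0 5" --pt "0.9 -0.15 0 0 5"

```text
clock: 2.75
position: [0.57, -0.1354, 0.1649]
ee_rot: [-2.411, -2.012, 0.002]
force: [-3.6, 0.7, 0.7]
width: 0.543
```

Call:
carry_out --pt "0.3 -0.05 0 0 5" --pt "0.3 -0.05 0 0 5" --pt "-0.8 0.15 0 0 5" --pt "-0.8 0.15 3 0 5" --pt "-0.8 0.15 7 0 3" --pt "-3 0.5 9 0 1" --pt "-3.5 0.6 9 0 1" --pt "-3.5 0.6 9 0 1"

```text
clock: 3.55
position: [0.5347, -0.1294, 0.2554]
ee_rot: [2.412, 2.013, 0.0]
force: [0.3, 0.2, 1.1]
width: 0.245
```

```bash
python3 - <<'E'
from h import *
P,D=arm.get_image("wrist"); cv2.imwrite("pics/w2.png",P[:,:,::-1])
E
```

```text
(no output)
```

View pics/w2.png

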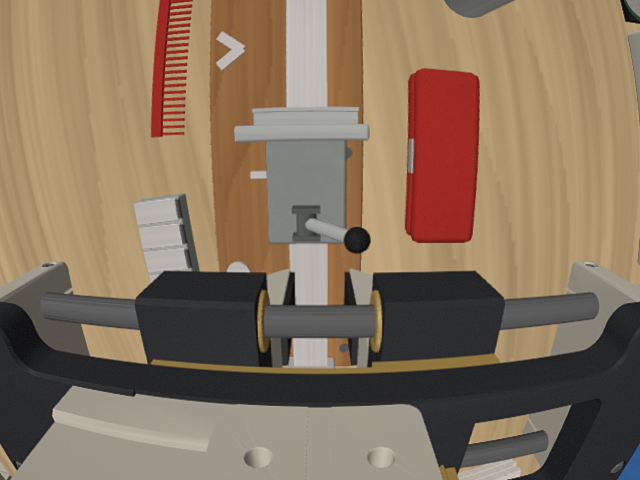

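The lever is fully open: its knob at (356,240) has gone over to the far side. The pointer is still at (258,175) and the V at (242,48). Next I'll push the back plate along the rail, stopping short at first.

Call:
carry_out --pt "-0.3 4.2 0 0 1" --pt "-0.3 4.2 -4 0 1" --pt "-0.3 4.2 -8 0 1" --pt "-0.3 4.2 -9.5 0 1" --pt "-0.3 4.2 -9.5 0 1" --pt "-0.1 5.2 -9.5 0 1" --pt "0.1 6.2 -9.5 0 1" --pt "0.3 7.2 -9.5 0 1" --pt "0.4 8.2 -9.5 0 1" --pt "0.6 9.2 -9.5 0 1" --pt "0.8 10.2 -9.5 0 1" --pt "1.0 11.2 -9.5 0 1" --pt "1.2 12.2 -9.5 0 1" --pt "1.3 13.2 -9.5 0 1" --pt "1.5 14.2 -9.5 0 1" --pt "1.7 15.2 -9.5 0 1" --pt "1.7 15.2 -9.5 0 1"

```text
clock: 5.3
position: [0.552, 0.0252, 0.1595]
ee_rot: [-2.407, -2.015, 0.0]
force: [-0.3, 0.9, -0.3]
width: 0.109
```

```bash
python3 - <<'E'
from h import *
P,D=arm.get_image("side"); cv2.imwrite("pics/s3.png",cv2.resize(P[180:380,200:440],None,fx=3,fy=3,interpolation=2)[:,:,::-1])
E
```

```text
(no output)
```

View pics/s3.png

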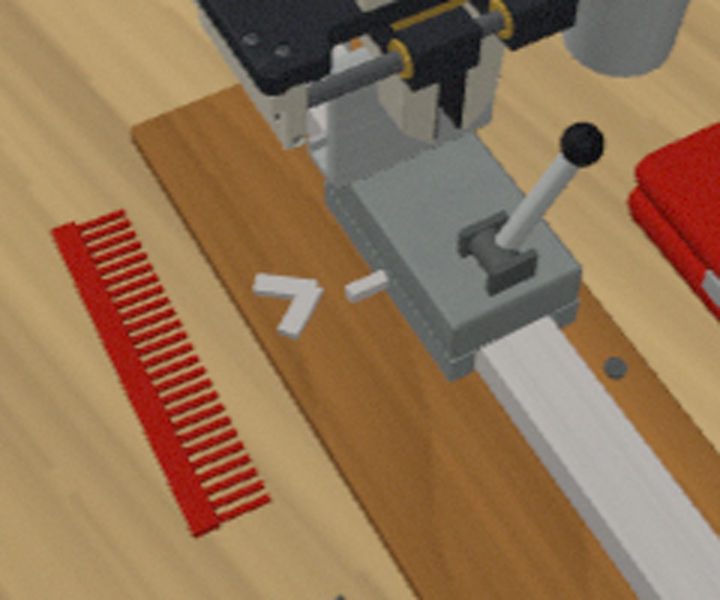

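In the crop, the pointer tip is at about (348,295) and the V's point at about (321,288), so they are close but not yet in line.

```bash
python3 - <<'E'
from h import *
a,b=plane("side",316,278,.024),plane("side",307.2,275.6,.012); print(a,b)
for th in(.17,.18,.2): print((b-a)[:2]@[np.sin(th),np.cos(th)])
a0=np.array([.4813,-.0834]);d=a[:2]-a0;print(np.arctan2(*d),np.hypot(*d))
P,D=arm.get_image("scene"); cv2.imwrite("pics/sc3.png",cv2.resize(P[180:360,200:440],None,fx=3,fy=3,interpolation=2)[:,:,::-1])
E
```

```text
[0.49791835 0.01398534 0.024     ] [0.49663396 0.03059814 0.012     ]
0.01615602355615288
0.01611445168538462
0.016026477966922744
0.16901729893953998 0.09879308917681219
```

View pics/sc3.png

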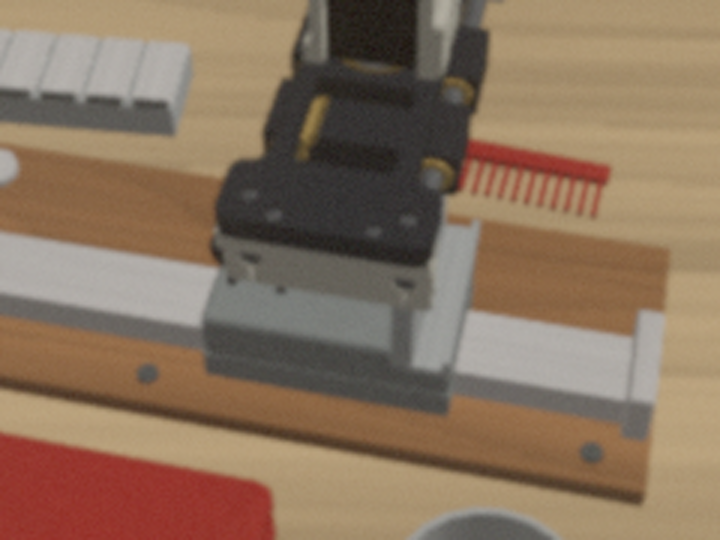

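The gripper hides the pointer in the scene view, so I'll use the side measurement and push 16 mm more. Then I'll back off, lift and check with the wrist camera from above.

Call:
carry_out --pt "0.1 0.4 0 0 1" --pt "0.15 0.8 0 0 1" --pt "0.2 1.2 0 0 1" --pt "0.3 1.6 0 0 1" --pt "0.3 1.6 0 0 1" --pt "0.3 1.6 0 0 1" --pt "0.1 0.6 0 0 1" --pt "0 -0.4 2 0 1" --pt "-0.3 -2 6 0 3" --pt "-0.8 -5 9 0 5" --pt "-0.8 -6 9 0 5" --pt "-0.8 -6 9 0 5"

```text
clock: 6.6
position: [0.5436, -0.039, 0.25]
ee_rot: [-2.414, -2.01, -0.0]
force: [0.0, -0.5, 0.3]
width: 0.408
```

```bash
python3 - <<'E'
from h import *
s=arm.observe()
P,D=arm.get_image("wrist"); cv2.imwrite("pics/w4.png",P[:,:,::-1]); Q=P
P,D=arm.get_image("side"); 
a=cv2.resize(P[230:330,240:400],(800,500),interpolation=2); cv2.imwrite("pics/s4.png",a[:,:,::-1])
np.savez("w4.npz",P=Q,p=s["position"],r=s["ee_rot"])
c=arm.get_calibration("wrist"); print(c); print(s["position"],s["ee_rot"])
E
```

```text
{'intrinsics': array([[371.64829954,   0.        , 319.32270304],
       [  0.        , 371.64829954, 234.04055756],
       [  0.        ,   0.        ,   1.        ]]), 'tool_from_camera': array([[ 1.34988178e-03, -9.65808323e-01, -2.59253661e-01,
         7.00427827e-02],
       [ 9.99995898e-01,  6.48788982e-04,  2.78981766e-03,
        -7.00287484e-04],
       [-2.52622820e-03, -2.59256363e-01,  9.65805237e-01,
        -9.32402053e-02],
       [ 0.00000000e+00,  0.00000000e+00,  0.00000000e+00,
         1.00000000e+00]])}
[ 0.54357882 -0.03896479  0.25003262] [-2.41417704e+00 -2.00992970e+00 -3.88204920e-05]
```

View pics/w4.png

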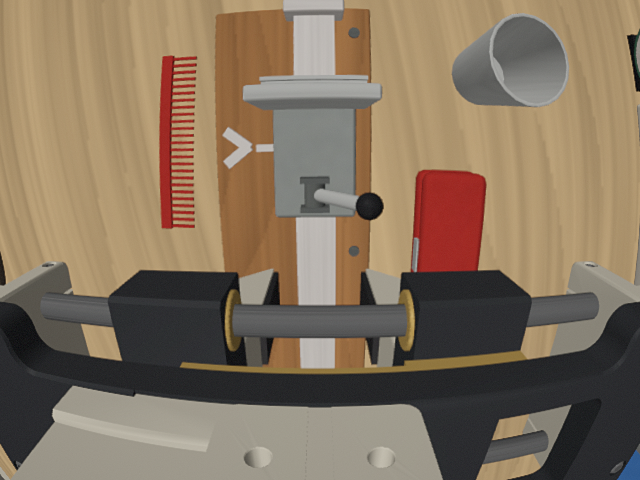

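View pics/s4.png

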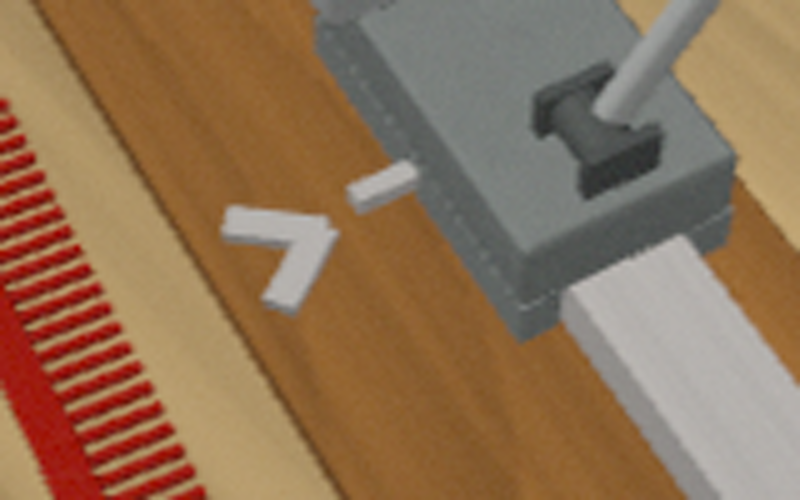

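In the wrist view the pointer tip (257,148) and the V's point (252,148) line up, and the side view agrees. The lever knob is at (369,206). I'll straddle it and swing it back to lock.

Call:
carry_out --pt "1.8 1 0 0 5" --pt "3.5 1.95 0 0 5" --pt "3.5 1.95 0 0 5" --pt "3.5 1.95 -3 0 5" --pt "3.5 1.95 -6 0 5" --pt "3.5 1.95 -8.5 0 5" --pt "3.5 1.95 -8.5 0 5" --pt "2.5 2.1 -8.5 0 5" --pt "1.5 2.3 -8.5 0 5" --pt "0.5 2.5 -8.5 0 5" --pt "-0.5 2.65 -8.5 0 5" --pt "-1.5 2.8 -8.5 0 5" --pt "-2.5 3.0 -8.5 0 5" --pt "-3.3 3.2 -8.5 0 5" --pt "-4 3.3 -8.5 0 5" --pt "-4.3 3.35 -8.5 0 5" --pt "-4.6 3.4 -8.5 0 5" --pt "-4.6 3.4 -8.5 0 5"

```text
clock: 8.5
position: [0.4995, -0.0023, 0.1645]
ee_rot: [2.411, 2.014, 0.004]
force: [7.1, -1.6, 1.4]
width: 0.547
```

Call:
carry_out --pt "-0.2 0.04 0 0 5" --pt "-0.2 0.04 0 0 5" --pt "1 -0.2 0 0 5" --pt "1 -0.2 3 0 5" --pt "1 -0.2 7 0 5" --pt "0 -3 10 0 5" --pt "-2 -7 10 0 5" --pt "-2 -8 10 0 5" --pt "-2 -8 10 0 5"

```text
clock: 9.4
position: [0.479, -0.0842, 0.2644]
ee_rot: [2.415, 2.009, 0.003]
force: [0.8, -0.2, -0.7]
width: 0.543
```

```bash
python3 - <<'E'
from h import *
P,D=arm.get_image("wrist"); P2,_=arm.get_image("side")
a=cv2.resize(P2[200:360,240:440],(600,480),interpolation=2)
cv2.imwrite("pics/f.png",np.vstack([cv2.resize(P[:300,100:500],(400,300)),cv2.resize(a,(400,300))])[:,:,::-1])
E
```

```text
(no output)
```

View pics/f.png

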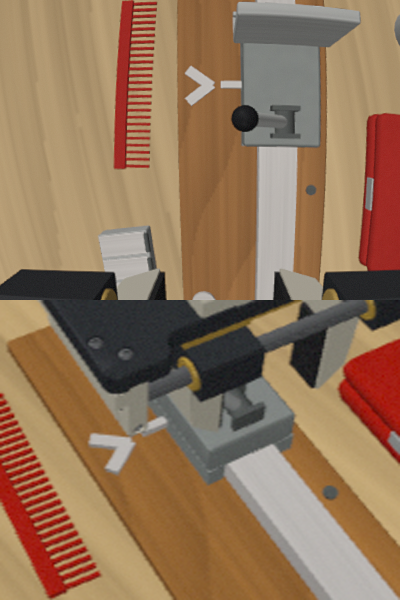

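The wrist view shows the pointer tip (221,85) level with the V's point (214,85), and the lever back on the marked side. I'll check the knob position by number, then hand in.

```bash
python3 - <<'E'
from h import *
s=arm.observe(); c=arm.get_calibration("wrist"); K=c["intrinsics"]; T=c["tool_from_camera"]
def ray(u,v,z):
    d=np.array([u-K[0,2],v-K[1,2]]); r=np.hypot(*d); t=r/K[0,0]
    Q=R.from_rotvec(s["ee_rot"]).as_matrix(); q=Q@T[:3,:3]@np.r_[d/r*np.sin(t),np.cos(t)]; o=s["position"]+Q@T[:3,3]
    return o+q*(z-o[2])/q[2]
k,p,v=ray(345,119,.113),ray(321,85,.024),ray(314,85,.012)
r=np.array([.178,.984]);x=np.array([.984,-.178])
print("knob-pointer x (15 locked)",(k-p)[:2]@x,"y",(k-p)[:2]@r,"pointer-V y",(p-v)[:2]@r)
if (k-p)[:2]@x<.024 and abs((p-v)[:2]@r)<.006: print(arm.sign_off())
E
```

```text
knob-pointer x (15 locked) 0.01493074113916006 y -0.03505639083531735 pointer-V y -0.001696855688285524
the job is handed in; nothing more can be done
None
```

I opened the clamp lever, pushed the rest about 115 mm along the rail to the V mark by its back plate, and swung the lever back to its locked stop. I then lifted the gripper clear and handed the job in, at about 9.5 s on the clock.

- **Lever:** in the last wrist image the knob is 14.9 mm across the rail from the pointer tip, against 15 mm when locked. The closing push had met the stop at about 7 N.
- **Pointer:** it stands 1.7 mm from the V mark along the rail, within the 12 mm allowed. The side view before locking agreed by eye. In the last side view the gripper partly hides the pointer, so the final figure rests on the wrist camera alone.
- **Contact and force:** the gripper stood well above everything with a force reading near zero. No check failed or disagreed.

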